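# Preset the length stop on its thumbwheel switch and load it

## Task

The saw's length stop is to go to 472 mm: on the control box, turn the thumbwheels until they read 4-7-2 (hundreds, tens, units from left to right as seen from the robot), each clicked squarely into its detent, and only then press the green button all the way in and let it go, so that the preset is loaded. Work with a light fingertip: never bear on the box, its wheels or its button with more than about 20 N, and leave the tape measure, the pencil and the offcut where they lie.

Things in the scene. Friction and masses are not known exactly. Their poses are not given: they have to be found in the camera images.
- control_box: Grey control box fixed to the bench, 130 (x) x 280 (y) x 60 mm high, flat lid. Origin: centre of its underside; z up, +x away from the robot at yaw 0, +y left. In the lid a black bank of three thumbwheel modules, 38 mm pitch along y, in a bezel 3 mm high (x -38 to 38, y -10 to 112 mm). The wheels turn about axles parallel to y, 43 mm above the bench.
- wheel_hundreds (a joint): Left thumbwheel. Angle in rad: 0 at digit 0, 0.628 rad (15.7 mm of rim) per digit, 5.65 at digit 9; it grows as the top of the rim is rolled along the box's +x (away from the robot). Stops just below 0 and just above 9: it does not pass from 9 to 0. The detent needs about 2 N along the rim to leave; let go between two digits, the wheel snaps to the nearer.
- wheel_tens (a joint): Middle thumbwheel; all as the left one. The digit set is the white numeral on top of the black drum (40 mm diameter) just left of the grey rim, seen between two low hoods 13 mm apart whose tops are 5 mm above the lid, 3 mm below the rim's top.
- wheel_units (a joint): Right thumbwheel; all as the left one. Any wheel may at first be found standing half-way between two digits.
- wheel_hundreds_top (a point): Nominal top of the left wheel's serrated grey rim, mid-width (box frame 0, 81, 68 mm), fixed to the box. Rim 50 mm in diameter, 13 mm wide, nominally 8 mm above the lid; the clamped bank may sit up to 2.4 mm higher or lower (its rims alike), so its height must be felt. Rolled as with a thumb: closed fingertips rest on it with 5 to 12 N and are drawn along the box's x. It does not give downward.
- wheel_tens_top (a point): Nominal top of the middle wheel's thumb rim (box frame 0, 43, 68 mm); all as at the left wheel.
- wheel_units_top (a point): Nominal top of the right wheel's thumb rim (box frame 0, 5, 68 mm); all as at the left wheel.
- load_button (a joint): Green round push button, 30 mm in diameter, in an aluminium collar on the right part of the box. Travel in m: 0 out, 0.006 fully in, where it meets a hard stop. Sprung: 1.5 N to start it, 5 N to hold it fully in; it comes back by itself.
- load_button_top (a point): Centre of the button's top face, which moves with it (box frame -5, -85, 82 mm when out). 40 mm beyond it (+x) is an amber pilot lamp 7 mm high.
- tape_measure: Loose green and black tape measure, 72 x 36 x 65 mm, standing on the bench beside the box; origin: centre of its underside.
- offcut: Loose block of wood, 120 x 60 x 38 mm, on the bench beside the box; origin: centre of its underside.
- pencil: Loose flat red carpenter's pencil, 165 x 14 x 8 mm, on the bench between robot and box; origin: underside, near its middle.

How it is judged:
By the outcome, as a careful person would: the job done as asked, in the order asked, and still so for the second after the job is handed in, with the robot touching nothing.
It also fails if it takes over 67 s, if anything falls off the work surface, if the arm or the gripper's body presses on something with over 40 N, if the wrist force passes 120 N, or if a joint passes its speed limit or range.

## Robot

A 6-joint arm with a two-finger parallel gripper is mounted at the origin on the work surface. World frame = base frame: x ahead of the robot, y to its left, z up, the work surface at z = 0. Lengths are in mm, angles in rad, forces in N, time in s.
With the tool pointing down it reaches from about 350 to 975 mm from the base axis. Payload 7.1 kg.
Tool frame: the origin (TCP) lies on the front face of the gripper's body, between the roots of the fingers; the fingertips stand 80 mm ahead of it and the grasp point (between the pads) lies 61 mm ahead of it; z points along the fingers, y is the line along which they close (so a half turn about z gives the same grasp; the last joint's range is limited). The gripper opens to 88 mm and grips with 3 to 60 N. Pads are 20 mm wide; open, the fingers measure 115 mm over their backs; the gripper's body (75 mm by 178 mm) begins 61 mm behind the grasp point.
Start: joints at [-0.019, 0.423, 1.63, -0, 1.089, -0.019], TCP at [624.984, 0.026, 302.675] pointing down, gripper open.
Joint ranges: [-3, 3], [-0.9, 2.11], [0.09, 2.58], [-1.31, 4.45], [0.11, 2.69], [-2.54, 2.54]. Speed limits (rad/s): [2.39, 2.39, 3.01, 3.14, 3.14, 3.14].

## Interface

Orientations are given as a rotation vector (axis times angle).
In Python, from workcell import readout, vision, close_job gives the robot as it stands.
- The arm moves only by the tool servo_tool, never from a script. Its argument "plan" is a list that holds one entry, the list of rows, each a list of 7 numbers: the gripper command: -1 is fully open, 1 is shut, values between are in proportion, then the shift along the world's x, y, z in units of 40 mm (1.0 is 40 mm), then the turn, a rotation vector about the world's x, y, z in units of 5 degrees (1.0 is 5 degrees). A call has 1 to 5 rows; each row shifts and turns the commanded pose from where the row before left it; what a row does not reach is not made up. A row lasts 1/12 s, in which the tool goes at most 41.7 mm and 7.16 degrees, less where a joint would pass 70% of its speed; a pose out of reach is approached as far as the arm can. A call is refused whole if a number of a shift passes 1 or a number of a turn 1, either way. A call with a gripper value outside its range is refused whole. The fingers move at their own pace and stop on an object; the grip force is fixed at half the most. Time passes only in rows, so rows that do not move let the fingers close. It gives the time, the measured TCP pose, the force, the opening and the grip force at its end, in the units of the state.
- readout.get_obs(): the state, without advancing time (a new reading comes with each control period).
- vision.get_image(name): name is "scene" or "side" or "wrist"; returns the picture (384x512x3 uint8, red, green, blue); there is no depth.
- vision.camera_params(name): a dict with "fx", "fy", "cx", "cy" (pixels), "rvec" (rotation vector, rad) and "tvec" (3), from world to camera coordinates, as OpenCV has them; the wrist camera has in their place "hand_eye" (4x4, takes a point from camera to tool coordinates, whose origin is the TCP and whose axes are the flange's). Camera axes: x right, y down, z forward; pixel columns grow to the right and rows downward; lengths in mm; the calibration is good to about 2 mm. A picture is of the moment at which its call begins: read the wrist's pose just before it. camera_params takes no time and is no camera call.
- close_job(): hands the job in; it is judged then, once.
The state is a dict: "t": time; "qpos": joint angles; "qvel": joint speeds; "joint_torque": joint torques, N m; "ee_pos": TCP position; "orientation": TCP orientation; "ft_force": force on the tool from outside, world axes, zero at the start; "moment": the same for the moment, N m; "width": finger opening in mm; "grasp_force": force on a finger pad.
Only numpy, scipy, OpenCV 4.12 (cv2) and the standard library are available. Lean on these libraries where they do the work, as an engineer would, in place of code of your own. Each camera call takes 0.05 s, during which the arm holds its last target. There are 200 camera calls.

## Working session

There is one attempt and no reset: what is moved stays moved. The work goes in short steps, Python scripts to look and compute and a tool call to move; the robot and the scene stay as the last step left them, time stands still between calls to the robot, and variables do not carry over. Pictures are saved under pics/ and viewed, at most 10 in all, crops included, and the job is handed in when it is done.

Besides the shell and the picture viewer there is one more tool, called after "Call:" as name([rows], argument=value, ...), one row to a line, values as JSON. servo_tool: Moves the arm, as the interface text tells. Its arguments: {"type":"object","properties":{"plan":{"type":"array"}},"required":["plan"]}

```bash
ls; mkdir -p pics; python3 - <<'E'
from workcell import readout, vision
import cv2,numpy as np
o=readout.get_obs();print(o)
ims=[vision.get_image(n) for n in("scene","wrist")]
for n in("scene","side","wrist"):print(n,vision.camera_params(n))
for n,i in zip("sw",ims): cv2.imwrite(f"pics/a_{n}.png",i[:,:,::-1])
E
```

```text
pics
{'t': 0.0, 'qpos': array([-1.90138831e-02,  4.23793693e-01,  1.63064877e+00,  2.32551985e-05,
        1.08858327e+00, -1.90192909e-02]), 'qvel': array([-0.00099215, -0.00064534, -0.00227597, -0.00101377, -0.00033184,
       -0.00139757]), 'joint_torque': array([ 1.28069914e-03, -5.44622147e+01, -2.73670936e+01,  6.42951974e-02,
        2.27214623e-02, -1.51321510e-04]), 'ee_pos': array([6.24589447e+02, 2.95816539e-02, 3.01947243e+02]), 'orientation': array([-2.22070706e+00, -2.22069508e+00,  1.53736937e-03]), 'ft_force': array([ 0.65396052, -0.79845906,  0.70368382]), 'moment': array([ 0.01891473, -0.01263248, -0.04088405]), 'grasp_force': 0.0, 'width': 87.75985936883265}
scene {'fx': 493.22093446119743, 'fy': 493.22093446119743, 'cx': 264.1204599926549, 'cy': 186.8252372513878, 'rvec': array([ 1.96591627,  1.74344601, -0.56448184]), 'tvec': array([ -83.89153382, -401.10244192, 1502.63219539])}
side {'fx': 454.0677588569974, 'fy': 454.0677588569974, 'cx': 251.51761928031058, 'cy': 190.13230305932998, 'rvec': array([ 0.38749827, -2.82475792,  1.0807724 ]), 'tvec': array([537.9864844 , 154.41452338, 948.82141277])}
wrist {'fx': 314.9923973847113, 'fy': 314.9923973847113, 'cx': 250.31646624528602, 'cy': 190.1661886786521, 'hand_eye': array([[ 5.77887500e-04, -9.52886982e-01, -3.03325015e-01,
         8.39921453e+01],
       [ 9.99999741e-01,  4.20715636e-04,  5.83509072e-04,
         5.16619485e-01],
       [-4.28404622e-04, -3.03325274e-01,  9.52886979e-01,
        -8.23907850e+01],
       [ 0.00000000e+00,  0.00000000e+00,  0.00000000e+00,
         1.00000000e+00]])}
```

View pics/a_s.png

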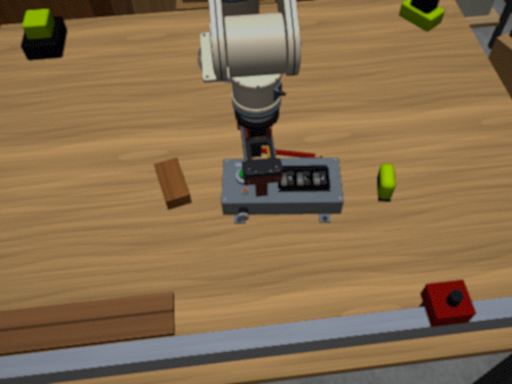

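View pics/a_w.png

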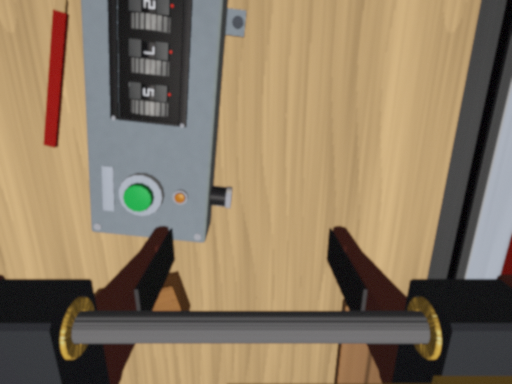

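Scene: box at about (282,185), offcut left (172,182), tape right (387,181), pencil on the robot side (285,153). Wrist: button (139,198), lamp (180,197), lid corners (90,234)/(207,241), bezel corners (111,117)/(184,126). The digits appear to be 2?, 7?, 5 from top to bottom.

```bash
cat > h.py <<'E'
import numpy as np,cv2
from scipy.spatial.transform import Rotation as R
from scipy.optimize import least_squares
from workcell import readout, vision
W=vision.camera_params("wrist")
def proj(Pw,pos,rv):
    H=np.array(W["hand_eye"]);p=R.from_rotvec(rv).inv().apply(np.asarray(Pw)-pos)
    c=(p-H[:3,3])@H[:3,:3]
    return np.c_[W["fx"]*c[:,0]/c[:,2]+W["cx"],W["fy"]*c[:,1]/c[:,2]+W["cy"]]
def b2w(B,b):
    return R.from_euler('z',b[2]).apply(np.asarray(B,float))+[b[0],b[1],0]
def fit(B,px,pos,rv):
    r=least_squares(lambda b:(proj(b2w(B,b),pos,rv)-px).ravel(),[500,50,0])
    print("box",r.x,"\nres",r.fun.reshape(-1,2).round(1));return r.x
E
python3 - <<'E'
from h import *
o=readout.get_obs()
B=[(-5,-85,82),(35,-85,67),(-65,-140,60),(65,-140,60),(-38,-10,63),(38,-10,63)]
px=[(139,198),(180,197),(90,234),(207,241),(111,117),(184,126)]
b=fit(B,px,o['ee_pos'],o['orientation'])
for n,p in dict(h=(0,81,68),t=(0,43,68),u=(0,5,68),b=(-5,-85,82)).items(): print(n,b2w([p],b))
i=vision.get_image("wrist")[0:130,90:220,::-1]
cv2.imwrite("pics/b.png",cv2.resize(cv2.rotate(i,cv2.ROTATE_90_COUNTERCLOCKWISE) if 0 else cv2.rotate(i,cv2.ROTATE_90_CLOCKWISE),None,fx=4,fy=4,interpolation=2))
E
```

```text
box [ 5.23179544e+02  6.35802268e+01 -9.08396169e-02] 
res [[-1.5 -0.1]
 [ 0.1 -0.4]
 [ 1.6 -1.2]
 [-0.4  1.3]
 [-1.5  1.1]
 [ 1.7 -0.8]]
h [[530.52743763 144.24625722  68.        ]]
t [[527.08027766 106.40293432  68.        ]]
u [[523.63311769  68.55961142  68.        ]]
b [[510.48940684 -20.61573756  82.        ]]
```

Call:
servo_tool([
  [[1, -0.6, 0.75, 0, 0, 0, -0.3], [1, -0.6, 0.75, 0, 0, 0, -0.3], [1, -0.6, 0.75, -0.3, 0, 0, -0.2], [1, -0.6, 0.75, -0.3, 0, 0, -0.24], [1, 0, 0, 0, 0, 0, 0]],
])

```text
t: 0.57
ee_pos: [523.8, 123.2, 276.2]
orientation: [-2.314, -2.118, 0.008]
ft_force: [-0.7, -0.6, -0.8]
width: 57.9
grasp_force: 0.0
```

Call:
servo_tool([
  [[1, 0, 0, 0, 0, 0, 0], [1, 0, 0, 0, 0, 0, 0], [1, 0, 0, 0, 0, 0, 0], [1, 0, 0, 0, 0, 0, 0]],
])

```text
t: 0.9
ee_pos: [530.1, 119.2, 279.1]
orientation: [2.321, 2.116, 0.001]
ft_force: [0.2, -0.2, -0.7]
width: 31.7
grasp_force: 0.0
```

```bash
python3 - <<'E'
from h import *
o=readout.get_obs();print(o['ee_pos'],o['orientation'],o['ft_force'],o['width'],o['t'])
i=vision.get_image("wrist")[:,:,::-1]
b=np.array([523.18,63.58,-0.0908])
P=proj(b2w([(0,81,68),(0,43,68),(0,5,68)],b),o['ee_pos'],o['orientation']);print(P)
cv2.imwrite("pics/c.png",np.rot90(cv2.resize(i,None,fx=1.5,fy=1.5,interpolation=2),-1))
E
```

```text
[530.06054206 119.20106046 279.06926667] [2.32077174e+00 2.11637025e+00 1.45487763e-03] [ 0.15374157 -0.1697938  -0.71790813] 31.67205751765706 0.9
[[247.40957562 155.56144127]
 [247.5445504  193.75623937]
 [247.66982681 229.20661966]]
```

```bash
python3 -c "
import cv2
i=cv2.imread('pics/c.png');print(i.shape);cv2.imwrite('pics/c1.png',i[100:700])"
```

```text
(768, 576, 3)
```

View pics/c1.png

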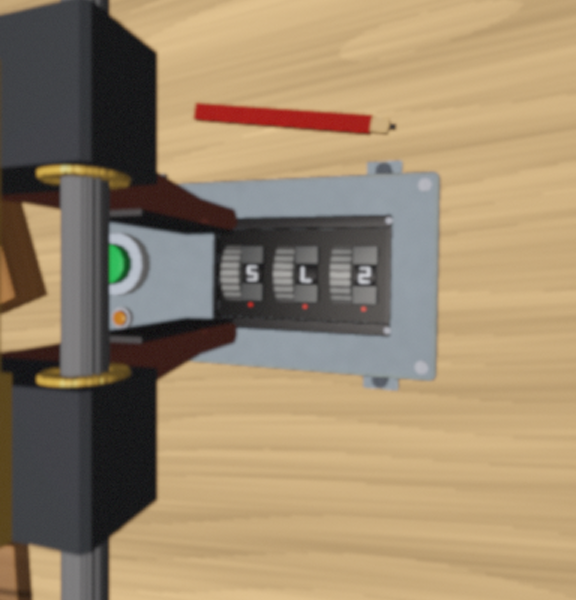

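Viewed upside-down (pencil/robot side on top): wheels at (230,273), (283,273), (340,275); digits appear to read 2-7-5. A sharper, properly oriented crop will check for half-way wheels.

```bash
python3 - <<'E'
from h import *
i=vision.get_image("wrist")[120:260,195:305,::-1]
cv2.imwrite("pics/d.png",cv2.resize(np.ascontiguousarray(np.rot90(i,1)),None,fx=5,fy=5,interpolation=2))
E
```

```text
(no output)
```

View pics/d.png

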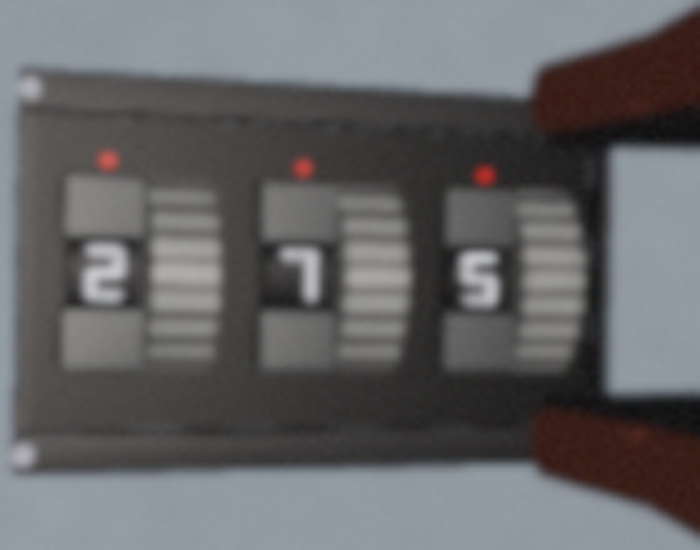

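Reads 2-7-5, all in their windows: hundreds needs +2 (away), units −3 (toward robot). Move above the hundreds rim.

Call:
servo_tool([
  [[1, -0.1, 0.3, -0.9, 0, 0, 0], [1, -0.05, 0.3, -0.9, 0, 0, 0], [1, 0, 0, -0.9, 0, 0, 0], [1, 0, 0, 0, 0, 0, 0], [1, 0, 0, 0, 0, 0, 0]],
])

```text
t: 1.42
ee_pos: [522.3, 143.4, 169.5]
orientation: [-2.319, -2.117, 0.006]
ft_force: [0.0, 0.5, 0.7]
width: 0.5
grasp_force: 0.0
```

Call:
servo_tool([
  [[1, 0, 0, 0, 0, 0, 0], [1, 0, 0, 0, 0, 0, 0], [1, 0, 0, 0, 0, 0, 0]],
])

```text
t: 1.67
ee_pos: [524.3, 144.0, 172.9]
orientation: [2.319, 2.116, 0.005]
ft_force: [0.7, 0.9, 0.1]
width: 0.4
grasp_force: 0.0
```

Call:
servo_tool([
  [[1, 0, 0, -0.25, 0, 0, 0], [1, 0, -0.02, -0.2, 0, 0, 0], [1, 0, 0, 0, 0, 0, 0], [1, 0, 0, 0, 0, 0, 0], [1, 0, 0, 0, 0, 0, 0]],
])

```text
t: 2.08
ee_pos: [522.9, 143.2, 152.5]
orientation: [-2.32, -2.118, 0.001]
ft_force: [0.0, -0.6, 0.0]
width: 0.2
grasp_force: 0.0
```

Call:
servo_tool([
  [[1, 0, 0, -0.03, 0, 0, 0], [1, 0, 0, -0.03, 0, 0, 0], [1, 0, 0, 0, 0, 0, 0], [1, 0, 0, 0, 0, 0, 0]],
])

```text
t: 2.42
ee_pos: [523.0, 143.2, 150.3]
orientation: [-2.32, -2.118, 0.0]
ft_force: [-0.2, 0.5, 0.1]
width: 0.5
grasp_force: 0.0
```

Call:
servo_tool([
  [[1, 0, 0, -0.025, 0, 0, 0], [1, 0, 0, 0, 0, 0, 0], [1, 0, 0, 0, 0, 0, 0]],
])

```text
t: 2.67
ee_pos: [523.0, 143.2, 149.3]
orientation: [-2.32, -2.118, 0.0]
ft_force: [0.0, 0.6, 0.8]
width: 0.7
grasp_force: 0.0
```

Call:
servo_tool([
  [[1, 0, 0, -0.015, 0, 0, 0], [1, 0, 0, 0, 0, 0, 0], [1, 0, 0, 0, 0, 0, 0]],
])

```text
t: 2.92
ee_pos: [523.1, 143.3, 148.8]
orientation: [2.32, 2.118, 0.0]
ft_force: [-0.0, 0.0, 1.5]
width: 0.7
grasp_force: 0.5
```

Call:
servo_tool([
  [[1, 0, 0, -0.01, 0, 0, 0], [1, 0, 0, 0, 0, 0, 0], [1, 0, 0, 0, 0, 0, 0]],
])

```text
t: 3.17
ee_pos: [523.1, 143.2, 148.4]
orientation: [2.32, 2.118, 0.0]
ft_force: [0.1, 0.8, 2.4]
width: 0.2
grasp_force: 1.4
```

Call:
servo_tool([
  [[1, 0, 0, -0.01, 0, 0, 0], [1, 0, 0, 0, 0, 0, 0], [1, 0, 0, 0, 0, 0, 0]],
])

```text
t: 3.42
ee_pos: [523.1, 143.2, 148.1]
orientation: [2.32, 2.118, 0.0]
ft_force: [-1.2, -0.6, 5.2]
width: 0.5
grasp_force: 2.5
```

Call:
servo_tool([
  [[1, 0, 0, -0.01, 0, 0, 0], [1, 0, 0, 0, 0, 0, 0], [1, 0.05, -0.005, 0, 0, 0, 0], [1, 0.05, -0.005, 0, 0, 0, 0], [1, 0, 0, 0, 0, 0, 0]],
])

```text
t: 3.83
ee_pos: [527.5, 142.8, 148.5]
orientation: [2.319, 2.118, 0.001]
ft_force: [-2.4, -1.5, 13.9]
width: 0.1
grasp_force: 6.8
```

Call:
servo_tool([
  [[1, 0.05, -0.005, 0.01, 0, 0, 0], [1, 0.05, -0.005, 0, 0, 0, 0], [1, 0.05, -0.005, 0, 0, 0, 0], [1, 0, 0, 0, 0, 0, 0]],
])

```text
t: 4.17
ee_pos: [534.4, 142.1, 148.8]
orientation: [2.318, 2.117, 0.003]
ft_force: [1.3, -3.3, 9.6]
width: 0.6
grasp_force: 4.3
```

Call:
servo_tool([
  [[1, 0.05, -0.005, 0, 0, 0, 0], [1, 0.05, -0.005, 0, 0, 0, 0], [1, 0.05, -0.005, 0, 0, 0, 0], [1, 0, 0, 0, 0, 0, 0], [1, 0, 0, 0, 0, 0, 0]],
])

```text
t: 4.58
ee_pos: [539.3, 141.6, 148.2]
orientation: [2.32, 2.118, 0.001]
ft_force: [0.1, -1.8, 6.0]
width: 0.8
grasp_force: 3.2
```

Call:
servo_tool([
  [[1, 0, 0, 0.1, 0, 0, 0], [1, 0, 0, 0.1, 0, 0, 0], [1, -0.2, 0.02, 0, 0, 0, 0], [1, -0.2, 0.02, 0, 0, 0, 0], [1, 0, 0, 0, 0, 0, 0]],
])

```text
t: 5.0
ee_pos: [520.6, 143.1, 155.4]
orientation: [-2.319, -2.118, 0.004]
ft_force: [-0.1, -0.2, -0.2]
width: 0.3
grasp_force: 0.0
```

Call:
servo_tool([
  [[1, 0, 0, -0.08, 0, 0, 0], [1, 0, 0, -0.08, 0, 0, 0], [1, 0, 0, -0.02, 0, 0, 0], [1, 0, 0, -0.02, 0, 0, 0], [1, 0, 0, 0, 0, 0, 0]],
])

```text
t: 5.42
ee_pos: [523.2, 143.3, 148.0]
orientation: [-2.32, -2.118, -0.0]
ft_force: [-1.5, -0.1, 5.4]
width: 0.3
grasp_force: 2.9
```

Call:
servo_tool([
  [[1, 0, 0, 0, 0, 0, 0], [1, 0.05, -0.005, -0.005, 0, 0, 0], [1, 0.05, -0.005, 0, 0, 0, 0], [1, 0.05, -0.005, 0, 0, 0, 0], [1, 0, 0, 0, 0, 0, 0]],
])

```text
t: 5.83
ee_pos: [530.3, 142.6, 148.8]
orientation: [2.319, 2.117, 0.003]
ft_force: [-1.2, -2.1, 11.5]
width: 0.5
grasp_force: 5.7
```

Call:
servo_tool([
  [[1, 0.05, -0.005, 0.005, 0, 0, 0], [1, 0.05, -0.005, 0, 0, 0, 0], [1, 0.05, -0.005, 0, 0, 0, 0], [1, 0, 0, 0, 0, 0, 0]],
])

```text
t: 6.17
ee_pos: [536.6, 141.9, 148.6]
orientation: [2.319, 2.117, 0.004]
ft_force: [2.2, -3.3, 6.0]
width: 0.5
grasp_force: 3.0
```

Call:
servo_tool([
  [[1, 0.05, -0.005, 0, 0, 0, 0], [1, 0.05, -0.005, 0, 0, 0, 0], [1, 0, 0, 0, 0, 0, 0], [1, 0, 0, 0, 0, 0, 0]],
])

```text
t: 6.5
ee_pos: [539.4, 141.6, 148.1]
orientation: [2.32, 2.118, 0.001]
ft_force: [-0.1, -0.8, 5.8]
width: 0.4
grasp_force: 3.1
```

Call:
servo_tool([
  [[1, 0, 0, 0.2, 0, 0, 0], [1, 0, 0, 0.2, 0, 0, 0], [1, -0.09, -0.95, 0.1, 0, 0, 0], [1, -0.09, -0.94, 0, 0, 0, 0], [1, 0, 0, 0, 0, 0, 0]],
])

```text
t: 6.92
ee_pos: [531.0, 62.0, 168.5]
orientation: [2.322, 2.115, -0.002]
ft_force: [0.1, 0.6, 0.8]
width: 0.8
grasp_force: 0.0
```

Call:
servo_tool([
  [[1, 0, 0, 0, 0, 0, 0], [1, 0, 0, 0, 0, 0, 0], [1, 0, 0, 0, 0, 0, 0]],
])

```text
t: 7.17
ee_pos: [532.0, 66.8, 168.1]
orientation: [2.319, 2.119, 0.001]
ft_force: [0.1, -0.4, -0.2]
width: 0.6
grasp_force: 0.0
```

```bash
python3 - <<'E'
from h import *
o=readout.get_obs()
b=np.array([523.18,63.58,-0.0908])
P=proj(b2w([(0,81,68),(0,43,68),(0,5,68)],b),o['ee_pos'],o['orientation']);print(P,o['ee_pos'])
i=vision.get_image("wrist")[:,:,::-1]
c=i[max(0,int(P[0,1])-40):int(P[2,1])+40,150:330]
c=np.ascontiguousarray(np.rot90(c,1));print(c.shape)
cv2.imwrite("pics/e.png",cv2.resize(c,None,fx=3,fy=3,interpolation=2))
E
```

```text
[[233.99033928 103.12882463]
 [234.92092575 169.28633334]
 [235.74386549 227.79099104]] [532.04929241  66.77260429 168.11357969]
(180, 204, 3)
```

View pics/e.png

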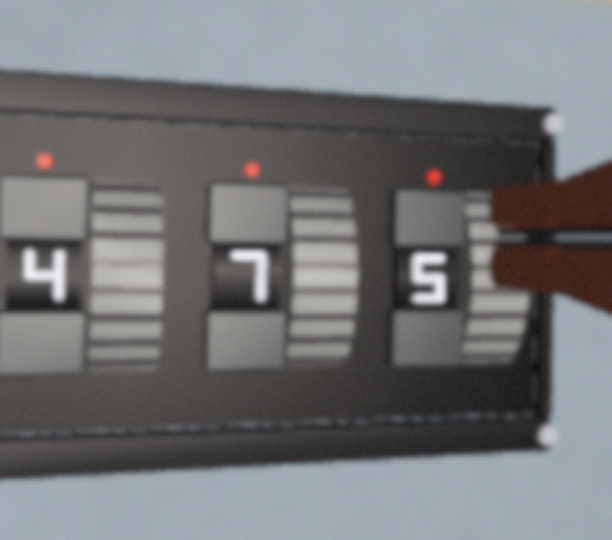

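Reads 4-7-5 now. Lower on the units rim and stroke toward the robot.

Call:
servo_tool([
  [[1, 0, 0, -0.2, 0, 0, 0], [1, 0, 0, -0.2, 0, 0, 0], [1, 0, 0, -0.06, 0, 0, 0], [1, 0, 0, -0.02, 0, 0, 0], [1, 0, 0, 0, 0, 0, 0]],
])

```text
t: 7.63
ee_pos: [531.8, 66.4, 148.2]
orientation: [-2.319, -2.119, 0.001]
ft_force: [-0.6, 0.6, 3.7]
width: 0.4
grasp_force: 1.8
```

Call:
servo_tool([
  [[1, 0, 0, -0.01, 0, 0, 0], [1, 0, 0, 0, 0, 0, 0], [1, 0, 0, 0, 0, 0, 0]],
])

```text
t: 7.88
ee_pos: [531.8, 66.3, 148.2]
orientation: [-2.32, -2.118, -0.0]
ft_force: [-0.4, 0.9, 4.6]
width: 0.4
grasp_force: 2.0
```

Call:
servo_tool([
  [[1, -0.05, 0.005, -0.01, 0, 0, 0], [1, -0.05, 0.005, 0, 0, 0, 0], [1, -0.05, 0.005, 0, 0, 0, 0], [1, 0, 0, 0, 0, 0, 0]],
])

```text
t: 8.22
ee_pos: [526.9, 66.8, 148.7]
orientation: [2.318, 2.117, 0.004]
ft_force: [2.1, 1.6, 8.1]
width: 0.6
grasp_force: 4.1
```

Call:
servo_tool([
  [[1, -0.05, 0.005, 0.01, 0, 0, 0], [1, -0.05, 0.005, 0, 0, 0, 0], [1, -0.05, 0.005, 0, 0, 0, 0], [1, 0, 0, 0, 0, 0, 0]],
])

```text
t: 8.55
ee_pos: [519.8, 67.5, 148.7]
orientation: [2.32, 2.118, 0.001]
ft_force: [-1.2, 2.4, 9.0]
width: 0.4
grasp_force: 4.4
```

Call:
servo_tool([
  [[1, -0.05, 0.005, 0, 0, 0, 0], [1, -0.05, 0.005, 0, 0, 0, 0], [1, 0, 0, 0, 0, 0, 0], [1, 0, 0, 0, 0, 0, 0]],
])

```text
t: 8.88
ee_pos: [515.8, 67.7, 148.3]
orientation: [2.32, 2.118, 0.0]
ft_force: [-0.2, 0.3, 5.2]
width: 0.7
grasp_force: 2.3
```

Clean detent pattern. Repeat.

Call:
servo_tool([
  [[1, 0, 0, 0.1, 0, 0, 0], [1, 0, 0, 0.1, 0, 0, 0], [1, 0.2, -0.02, 0, 0, 0, 0], [1, 0.2, -0.02, 0, 0, 0, 0], [1, 0, 0, 0, 0, 0, 0]],
])

```text
t: 9.3
ee_pos: [534.0, 65.9, 156.6]
orientation: [2.319, 2.117, 0.003]
ft_force: [0.1, -0.3, 0.0]
width: 0.4
grasp_force: 0.0
```

Call:
servo_tool([
  [[1, 0, 0, -0.08, 0, 0, 0], [1, 0, 0, -0.08, 0, 0, 0], [1, 0, 0, -0.02, 0, 0, 0], [1, 0, 0, -0.02, 0, 0, 0], [1, 0, 0, 0, 0, 0, 0]],
])

```text
t: 9.72
ee_pos: [531.8, 66.0, 148.3]
orientation: [2.32, 2.118, -0.0]
ft_force: [-1.1, -0.9, 3.5]
width: 0.6
grasp_force: 1.7
```

Call:
servo_tool([
  [[1, -0.05, 0.005, -0.01, 0, 0, 0], [1, -0.05, 0.005, 0, 0, 0, 0], [1, -0.05, 0.005, 0, 0, 0, 0], [1, 0, 0, 0, 0, 0, 0]],
])

```text
t: 10.05
ee_pos: [526.4, 66.6, 148.8]
orientation: [2.319, 2.117, 0.003]
ft_force: [0.4, -1.1, 7.1]
width: 0.3
grasp_force: 3.9
```

Call:
servo_tool([
  [[1, -0.05, 0.005, 0.01, 0, 0, 0], [1, -0.05, 0.005, 0, 0, 0, 0], [1, -0.05, 0.005, 0, 0, 0, 0], [1, 0, 0, 0, 0, 0, 0]],
])

```text
t: 10.38
ee_pos: [519.1, 67.4, 148.7]
orientation: [-2.32, -2.118, 0.0]
ft_force: [-1.7, 0.8, 9.4]
width: 0.6
grasp_force: 4.2
```

Call:
servo_tool([
  [[1, -0.05, 0.005, 0, 0, 0, 0], [1, -0.05, 0.005, 0, 0, 0, 0], [1, 0, 0, 0, 0, 0, 0], [1, 0, 0, 0, 0, 0, 0]],
])

```text
t: 10.72
ee_pos: [515.8, 67.7, 148.4]
orientation: [2.32, 2.118, 0.0]
ft_force: [1.0, 0.8, 4.2]
width: 0.5
grasp_force: 1.9
```

Call:
servo_tool([
  [[1, 0, 0, 0.1, 0, 0, 0], [1, 0, 0, 0.1, 0, 0, 0], [1, 0.2, -0.02, 0, 0, 0, 0], [1, 0.2, -0.02, 0, 0, 0, 0], [1, 0, 0, 0, 0, 0, 0]],
])

```text
t: 11.13
ee_pos: [534.0, 65.9, 156.6]
orientation: [2.319, 2.117, 0.003]
ft_force: [1.4, -0.5, -0.9]
width: 0.6
grasp_force: 0.0
```

Call:
servo_tool([
  [[1, 0, 0, -0.08, 0, 0, 0], [1, 0, 0, -0.08, 0, 0, 0], [1, 0, 0, -0.02, 0, 0, 0], [1, 0, 0, -0.02, 0, 0, 0], [1, 0, 0, 0, 0, 0, 0]],
])

```text
t: 11.55
ee_pos: [531.8, 66.0, 148.3]
orientation: [2.32, 2.118, -0.0]
ft_force: [-0.8, -0.2, 4.4]
width: 0.5
grasp_force: 1.7
```

Call:
servo_tool([
  [[1, -0.05, 0.005, -0.01, 0, 0, 0], [1, -0.05, 0.005, 0, 0, 0, 0], [1, -0.05, 0.005, 0, 0, 0, 0], [1, 0, 0, 0, 0, 0, 0]],
])

```text
t: 11.88
ee_pos: [526.4, 66.6, 148.8]
orientation: [2.319, 2.117, 0.003]
ft_force: [2.2, -1.2, 8.8]
width: 0.4
grasp_force: 3.9
```

Call:
servo_tool([
  [[1, -0.05, 0.005, 0.01, 0, 0, 0], [1, -0.05, 0.005, 0, 0, 0, 0], [1, -0.05, 0.005, 0, 0, 0, 0], [1, 0, 0, 0, 0, 0, 0]],
])

```text
t: 12.22
ee_pos: [519.1, 67.4, 148.6]
orientation: [-2.32, -2.118, 0.0]
ft_force: [-1.9, 1.0, 9.0]
width: 0.8
grasp_force: 4.2
```

Call:
servo_tool([
  [[1, -0.05, 0.005, 0, 0, 0, 0], [1, -0.05, 0.005, 0, 0, 0, 0], [1, 0, 0, 0, 0, 0, 0], [1, 0, 0, 0, 0, 0, 0]],
])

```text
t: 12.55
ee_pos: [515.7, 67.7, 148.4]
orientation: [2.32, 2.118, 0.0]
ft_force: [-0.3, -0.1, 4.6]
width: 0.2
grasp_force: 1.9
```

Call:
servo_tool([
  [[1, 0, 0, 0.25, 0, 0, 0], [1, 0, 0, 0.35, 0, 0, 0], [1, 0, -0.3, 0.4, 0, 0, 0], [1, 0, 0, 0, 0, 0, 0], [1, 0, 0, 0, 0, 0, 0]],
])

```text
t: 12.97
ee_pos: [516.0, 55.4, 188.9]
orientation: [2.32, 2.117, 0.002]
ft_force: [-0.1, -0.3, 0.0]
width: 0.8
grasp_force: 0.0
```

Call:
servo_tool([
  [[1, 0, 0, 0, 0, 0, 0], [1, 0, 0, 0, 0, 0, 0], [1, 0, 0, 0, 0, 0, 0]],
])

```text
t: 13.22
ee_pos: [515.3, 55.8, 187.5]
orientation: [-2.319, -2.118, 0.002]
ft_force: [0.8, 0.2, 0.3]
width: 0.6
grasp_force: 0.0
```

```bash
python3 - <<'E'
from h import *
o=readout.get_obs()
b=np.array([523.18,63.58,-0.0908])
P=proj(b2w([(0,81,68),(0,43,68),(0,5,68),(-5,-85,82)],b),o['ee_pos'],o['orientation']);print(P,o['ee_pos'])
i=vision.get_image("wrist")[:,:,::-1]
c=i[max(0,int(P[0,1])-40):int(P[2,1])+30,180:340]
c=np.ascontiguousarray(np.rot90(c,1));print(c.shape)
cv2.imwrite("pics/f.png",cv2.resize(c,None,fx=3.5,fy=3.5,interpolation=2))
E
```

```text
[[261.5355611   80.53557744]
 [260.84754027 143.1870956 ]
 [260.23376553 199.07772721]
 [252.58623062 323.01147033]] [515.2856667   55.84044076 187.4734575 ]
(160, 189, 3)
```

View pics/f.png

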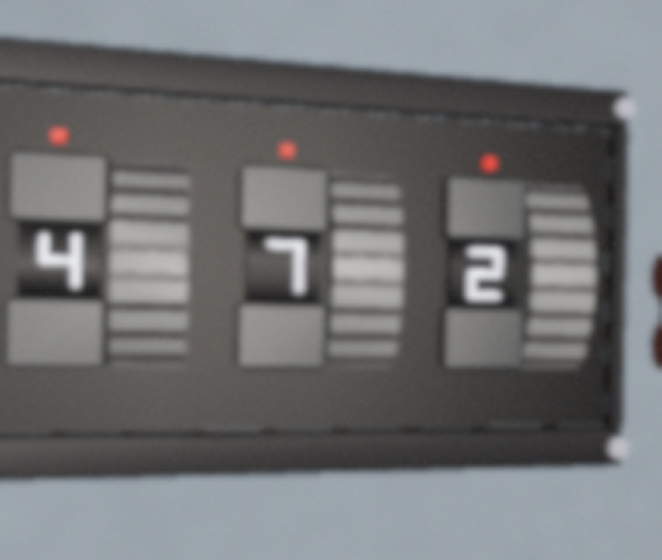

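Reads 4-7-2, all squarely in window. Over to the button.

Call:
servo_tool([
  [[1, -0.05, -0.96, 0, 0, 0, 0], [1, -0.05, -0.96, 0, 0, 0, 0], [1, 0, 0, 0, 0, 0, 0], [1, 0, 0, 0, 0, 0, 0], [1, 0, 0, 0, 0, 0, 0]],
])

```text
t: 13.68
ee_pos: [511.6, -21.0, 187.9]
orientation: [-2.32, -2.117, 0.0]
ft_force: [-0.9, 0.5, 0.8]
width: 0.4
grasp_force: 0.0
```

Call:
servo_tool([
  [[1, 0, 0, -0.25, 0, 0, 0], [1, 0, 0, -0.25, 0, 0, 0], [1, 0, 0, 0, 0, 0, 0], [1, 0, 0, 0, 0, 0, 0], [1, 0, 0, 0, 0, 0, 0]],
])

```text
t: 14.1
ee_pos: [511.6, -20.6, 167.8]
orientation: [-2.318, -2.119, 0.001]
ft_force: [-0.1, 0.5, 0.5]
width: 0.1
grasp_force: 0.0
```

Call:
servo_tool([
  [[1, 0, 0, -0.05, 0, 0, 0], [1, 0, 0, -0.05, 0, 0, 0], [1, 0, 0, -0.025, 0, 0, 0], [1, 0, 0, 0, 0, 0, 0], [1, 0, 0, 0, 0, 0, 0]],
])

```text
t: 14.52
ee_pos: [511.8, -21.2, 163.3]
orientation: [2.32, 2.118, 0.0]
ft_force: [0.7, 0.7, -0.9]
width: 0.4
grasp_force: 0.0
```

Call:
servo_tool([
  [[1, 0, 0, -0.04, 0, 0, 0], [1, 0, 0, -0.04, 0, 0, 0], [1, 0, 0, 0, 0, 0, 0], [1, 0, 0, 0, 0, 0, 0]],
])

```text
t: 14.85
ee_pos: [512.0, -21.2, 160.2]
orientation: [2.32, 2.118, 0.0]
ft_force: [-0.1, -0.3, 1.8]
width: 0.3
grasp_force: 1.3
```

Call:
servo_tool([
  [[1, 0, 0, -0.03, 0, 0, 0], [1, 0, 0, -0.03, 0, 0, 0], [1, 0, 0, 0, 0, 0, 0], [1, 0, 0, 0, 0, 0, 0]],
])

```text
t: 15.18
ee_pos: [512.0, -21.2, 157.8]
orientation: [2.32, 2.118, 0.0]
ft_force: [0.0, -1.1, 3.8]
width: 0.7
grasp_force: 2.0
```

Call:
servo_tool([
  [[1, 0, 0, -0.02, 0, 0, 0], [1, 0, 0, 0, 0, 0, 0], [1, 0, 0, 0, 0, 0, 0]],
])

```text
t: 15.43
ee_pos: [512.0, -21.2, 157.0]
orientation: [2.32, 2.118, 0.0]
ft_force: [0.2, -1.0, 4.7]
width: 0.6
grasp_force: 2.2
```

Call:
servo_tool([
  [[1, 0, 0, -0.015, 0, 0, 0], [1, 0, 0, 0, 0, 0, 0], [1, 0, 0, 0, 0, 0, 0]],
])

```text
t: 15.68
ee_pos: [512.0, -21.2, 156.4]
orientation: [2.32, 2.118, 0.001]
ft_force: [1.1, -0.7, 4.6]
width: 0.7
grasp_force: 2.4
```

Call:
servo_tool([
  [[1, 0, 0, -0.01, 0, 0, 0], [1, 0, 0, 0, 0, 0, 0], [1, 0, 0, 0, 0, 0, 0]],
])

```text
t: 15.93
ee_pos: [512.0, -21.2, 156.3]
orientation: [2.32, 2.118, 0.001]
ft_force: [-0.3, -0.8, 8.9]
width: 0.6
grasp_force: 4.4
```

At the hard stop; a touch more for certainty, then release.

Call:
servo_tool([
  [[1, 0, 0, -0.007, 0, 0, 0], [1, 0, 0, 0, 0, 0, 0], [1, 0, 0, 0, 0, 0, 0]],
])

```text
t: 16.18
ee_pos: [512.0, -21.2, 156.2]
orientation: [2.32, 2.118, 0.001]
ft_force: [-1.4, -0.7, 10.4]
width: 0.7
grasp_force: 5.8
```

Call:
servo_tool([
  [[1, 0, 0, 0.1, 0, 0, 0], [1, 0, 0, 0.2, 0, 0, 0], [1, 0, 0, 0.5, 0, 0, 0], [1, 0, 0.5, 0.7, 0, 0, 0], [1, 0, 0.5, 0.7, 0, 0, 0]],
])

```text
t: 16.6
ee_pos: [510.5, 18.7, 243.8]
orientation: [-2.32, -2.114, 0.004]
ft_force: [0.7, 0.8, -0.8]
width: 0.4
grasp_force: 0.0
```

Call:
servo_tool([
  [[1, 0, 0.5, 0, 0, 0, 0], [1, 0, 0, 0, 0, 0, 0], [1, 0, 0, 0, 0, 0, 0], [1, 0, 0, 0, 0, 0, 0]],
])

```text
t: 16.93
ee_pos: [510.9, 38.5, 242.8]
orientation: [-2.318, -2.118, 0.003]
ft_force: [0.1, -0.6, -0.7]
width: 0.3
grasp_force: 0.0
```

```bash
python3 - <<'E'
from h import *
i=vision.get_image("wrist")[:,:,::-1]
cv2.imwrite("pics/g.png",cv2.resize(np.ascontiguousarray(np.rot90(i,1)),None,fx=1.17,fy=1.17,interpolation=2)[:600])
E
```

```text
(no output)
```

View pics/g.png

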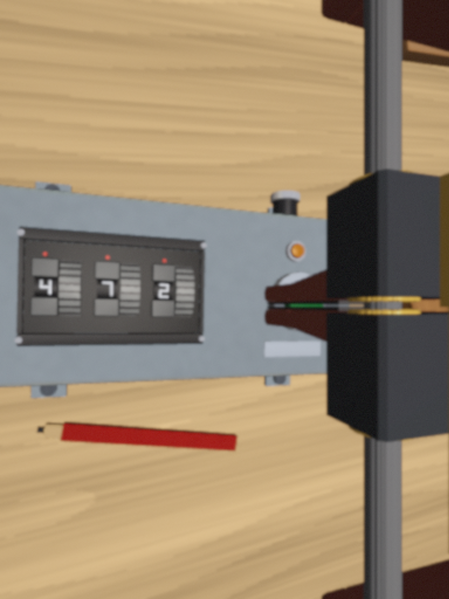

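The picture shows 4-7-2 on the wheels at (45,288), (108,290) and (164,292). The pencil is undisturbed and the arm is clear of the box.

```bash
python3 -c "
from workcell import close_job
print(close_job())"
```

```text
the job is handed in; nothing more can be done
None
```

The thumbwheels read 4-7-2, the green button was then pressed to its hard stop (10.4 N) and released, and the job was handed in at about 17 s; the highest force I read was 13.9 N.

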